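# Set the ratchet to loosen and back the vessel plug off to its stop

### The arm

A 7-joint arm with a two-finger parallel gripper is mounted at the origin on a cart in front of the work surface, level with it; the furniture and walls round the work are solid. World frame = base frame: x ahead of the robot, y to its left, z up, the work surface at z = 0. Lengths are in m, angles in rad, forces in N, time in s.
With the tool pointing down it reaches from about 0.4 to 0.85 m from the base axis. Payload 4.4 kg.
Tool frame: the origin (TCP) lies between the finger pads; the fingertips stand 22 mm ahead of it and the grasp point (between the pads) lies 3 mm ahead of it; z points along the fingers, x is the direction in which the jaws open and shut, and the axes are right-handed (so a half turn about z gives the same grasp; the last joint's range is limited). The gripper opens to 94 mm and grips with 3 to 60 N. Pads are 16 mm wide; open, the fingers measure 119 mm over their backs; the gripper's body (75 mm by 177 mm) begins 78 mm behind the grasp point.
Start: joints at [1.161, 0.628, 0.038, 1.517, -0.027, 0.996, -0.02], TCP at [0.219, -0.612, 0.227] pointing down, gripper open.
Joint ranges: [-3.06, 3.06], [-0.37, 2.12], [-1.25, 1.32], [0.18, 2.47], [-1.1, 4.24], [0.23, 1.98], [-2.94, 2.94]. Speed limits (rad/s): [2.57, 2.57, 3.14, 3.14, 3.14, 3.14, 3.14].

### API

Orientations are given as a unit quaternion [x, y, z, w].
In Python, from bench import observe, optics, r gives the robot as it stands.
- The arm moves only by the shell command python3 -m handwheel 'ROWS' [FORCE]. ROWS is JSON, a list of rows, each a list of 7 numbers: the shift along the world's x, y, z in mm, then the turn, a rotation vector about the world's x, y, z in degrees, then the closure, from 0 (fully open) to 1 (shut). A call has 1 to 10 rows; each row is the pose to reach, as a shift and turn from the pose commanded when the call began; what a row does not reach only later rows make up. A row lasts 1/8 s, in which the tool goes at most 62.5 mm and 10.7 degrees, less where a joint would pass 70% of its speed; a pose out of reach is approached as far as the arm can. A call with a gripper value outside its range is refused whole. The fingers move at their own pace and stop on an object; FORCE is the grip in N (left out, the last holds). Time passes only in rows, so rows that repeat a pose let the fingers close. It gives the time, the measured TCP pose, the force and the opening at its end, in the units of the state.
- observe(): the state, without advancing time (a new reading comes with each control period).
- optics.grab_frame(name): name is "scene" or "side" or "wrist"; returns the picture (420x560x3 uint8, blue, green, red); there is no depth.
- optics.camera_info(name): a dict with "camera_matrix" (3x3 intrinsics, pixels), "R" (3x3) and "t" (3): a world point X has camera coordinates R X + t. Camera axes: x right, y down, z forward; pixel columns grow to the right and rows downward; lengths in m; the calibration is good to about 2 mm. A picture is of the moment at which its call begins: read the wrist's pose just before it. camera_info takes no time and is no camera call; for the wrist camera it gives the pose at the moment of the call.
- r.job_done(): hands the job in, once; it reports no verdict.
The state is a dict: "time_s": time; "joints": joint angles; "joint_velocities": joint speeds; "effort": joint torques, N m; "position": TCP position; "orientation": TCP orientation; "force": force on the tool from outside, world axes, zero at the start; "ft_torque": the same for the moment, N m; "finger_gap": finger opening in m.
Only numpy, scipy, OpenCV 4.12 (cv2) and the standard library are available. Lean on these libraries where they do the work, as an engineer would, in place of code of your own. Each camera call takes 0.05 s, during which the arm holds its last target.

### The job

The ratchet on top of the small pressure vessel is set to tighten: flip the small direction lever on its head right across until it snaps over to the other side. Then swing the ratchet's handle by its black knob to unscrew the plug anticlockwise seen from above, swinging back and again as often as needed, until the plug's lug bears firmly on the stop pin; feel for it and do not force it. Leave the lever where you set it, let go, and do not knock over or push about the flask and vials.

Things in the scene. Friction and masses are not known exactly. Their poses are not given: they have to be found in the camera images.
- vessel: Small steel pressure vessel, fixed to the bench: square base plate 124x124x10 mm, round body, top flange 116 mm across at height 68 mm. Origin: centre of the underside, z up; all the hinges named below turn about its vertical z axis. With the handle at 0 the handle's arm points along the vessel's own -y
- handle (a joint): Ratchet head (84 mm across, from 82 to 104 mm above the bench) with its swinging arm. 0: arm along the vessel's -y; grows anticlockwise seen from above; hard end stops at -0.55 and 0.55 rad. Takes about 0.2 N m to swing freely (2 N at the knob); a little more to click back over the teeth
- knob (a point): Centre of the gripping part of the upright round black knob at the handle's end, 120 mm from the hinge axis and 126 mm above the bench. The black knob is 22 mm thick and 42 mm tall, from 103 to 145 mm above the bench; it does not spin; the arm below it is 14 mm thick, its axis 93 mm above the bench
- dirlever (a joint): Direction lever on top of the ratchet head, turning about the same vertical axis, measured relative to the head. 0: on its clockwise side (tighten; it starts here: anticlockwise swings only click, clockwise swings would tighten). 0.7 rad: fully over on its anticlockwise side (loosen: anticlockwise swings of the handle drive the plug, clockwise swings click back freely). Snaps over centre at 0.35 rad; 2 to 3 N at the tab. Half way, it points exactly away from the arm
- lever_tab (a point): Centre of the top of the lever's upright tab, 44 mm from the hinge axis on the side away from the arm, about 133 mm above the bench. The tab is 7 mm thick in the pushing direction and 9 mm wide, and rises 22 mm above the flat lever (top of the lever and its hub: 111 mm above the bench). Push it sideways anticlockwise to loosen
- plug (a joint): Angle of the screw plug under the ratchet head, growing as it is unscrewed (anticlockwise seen from above). Starts between 0.05 and 0.45; its lug meets the stop pin at about 1.2 rad. Stays where it is left; takes 0.35 N m to turn (3 N at the knob, on top of the handle's own 2 N). The ratchet has 18 teeth, so up to 0.35 rad of each swing is lost before it bites
- lug: Steel lug of the plug, 8 mm wide, sticking out under the head to 58 mm from the axis, 70 to 79 mm above the bench. Origin on the hinge axis; its own x points out along the lug
- stop_pin: Upright steel pin, 8 mm thick, on the vessel's flange, 52 mm from the axis, top 83 mm above the bench; the lug runs up against it. Origin: centre of its foot. Bearing firmly: over 16 N here (12 N in all at the knob). Over 45 N here, even briefly (24 N at the knob), strains the thread. A steady 13 to 16 N at the knob is right; jerky moves peak 5 N higher. Once it touches, about 2 N per mm at the knob
- flask: Stoppered conical glass flask, 51 mm wide, 95 mm tall, standing left of the vessel. Origin: centre of its underside, z up
- vial_a: White screw-cap vial, 27 mm wide, 48 mm tall, standing beyond the handle's end. Origin: centre of its underside, z up
- vial_b: Brown screw-cap vial, 27 mm wide, 52 mm tall, standing right of the vessel, nearer to it than the white one. Origin: centre of its underside, z up
Mind the look-alikes: they are no part of the job. Leave any orange or purple look-alike of the vial_a alone.

How it is judged:
By the outcome, as a careful person would: the job done as asked, in the order asked, and still so for the second after the job is handed in, with the robot touching nothing.
It also fails if it takes over 72 s, if anything falls off the work surface, if the arm or the gripper's body presses on something with over 40 N, if the wrist force passes 120 N, or if a joint passes its speed limit or range.

## Working session

There is one attempt and no reset: what is moved stays moved. The work goes in short steps, Python scripts to look and compute and a shell command to move; the robot and the scene stay as the last step left them, time stands still between calls to the robot, and variables do not carry over. Pictures are saved under pics/ and viewed, and the job is handed in when it is done.

```bash
ls; mkdir -p pics; python3 - <<'E'
from bench import observe, optics, r
import cv2
for n in("scene","side","wrist"):
    cv2.imwrite(f"pics/{n}0.png",optics.grab_frame(n))
    i=optics.camera_info(n); print(n,i)
print(observe())
E
```

```text
pics
scene {'camera_matrix': array([[426.69406117,   0.        , 281.93258482],
       [  0.        , 426.69406117, 207.27270156],
       [  0.        ,   0.        ,   1.        ]]), 'R': array([[ 0.85189111, -0.52366605, -0.00744351],
       [-0.31170833, -0.49555816, -0.81071575],
       [ 0.42085562,  0.69296174, -0.58539266]]), 't': array([-0.3431723 ,  0.31610923,  0.62167085])}
side {'camera_matrix': array([[461.33136049,   0.        , 278.82925306],
       [  0.        , 461.33136049, 203.87890699],
       [  0.        ,   0.        ,   1.        ]]), 'R': array([[ 0.99926931, -0.0291534 , -0.02471679],
       [-0.0345786 , -0.41405234, -0.90959605],
       [ 0.01628377,  0.90978609, -0.41475788]]), 't': array([-0.48775841,  0.1587455 ,  0.76891276])}
wrist {'camera_matrix': array([[325.64108029,   0.        , 272.24229039],
       [  0.        , 325.64108029, 208.33724918],
       [  0.        ,   0.        ,   1.        ]]), 'R': array([[ 3.38775846e-01, -9.40866668e-01, -9.16318360e-04],
       [-9.10990546e-01, -3.28261581e-01,  2.49680914e-01],
       [-2.35217242e-01, -8.37511057e-02, -9.68327734e-01]]), 't': array([-0.64867671, -0.02787296,  0.39105674])}
{'time_s': 0.15, 'joints': array([ 1.16117888,  0.62907147,  0.0384538 ,  1.51811796, -0.02700147,
        0.99630204, -0.0199916 ]), 'joint_velocities': array([ 0.00048771, -0.00264059,  0.00110211, -0.00235779, -0.00134893,
        0.00361375, -0.00155427]), 'effort': array([ 2.30457394e-03, -5.50093102e+01,  1.14530291e+00, -1.86817467e+01,
       -5.21299895e-02,  2.10151059e-02,  8.67287622e-05]), 'position': array([ 0.2189772 , -0.61151181,  0.22681226]), 'orientation': array([ 8.17644912e-01, -5.75722433e-01, -5.65800857e-04, -3.95822319e-04]), 'force': array([0.32394889, 0.53693558, 0.86361657]), 'ft_torque': array([ 0.04281981, -0.04163946,  0.01580163]), 'finger_gap': 0.09409655062985169}
```

View pics/scene0.png

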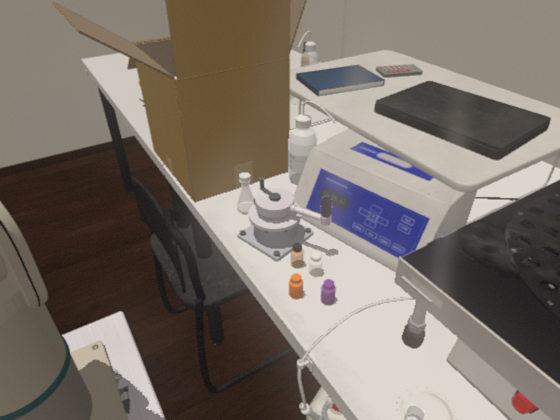

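View pics/side0.png

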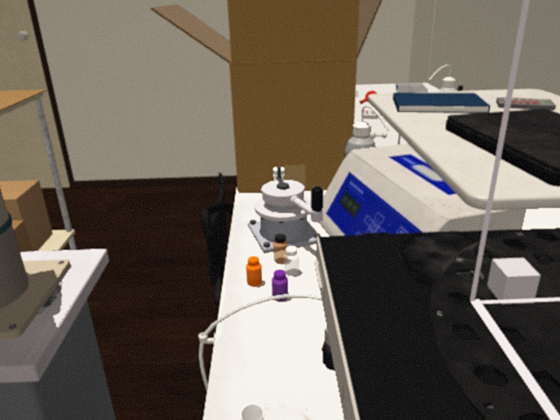

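View pics/wrist0.png

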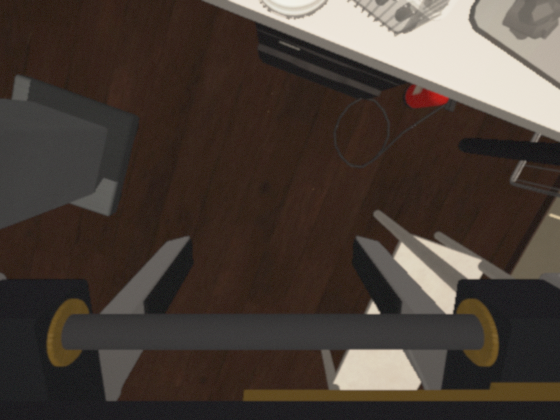

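```bash
python3 - <<'E'
import cv2
a=cv2.imread("pics/scene0.png")[160:310,220:360]; cv2.imwrite("pics/sc_crop.png",cv2.resize(a,None,fx=4,fy=4,interpolation=cv2.INTER_CUBIC))
a=cv2.imread("pics/side0.png")[155:305,230:350]; cv2.imwrite("pics/si_crop.png",cv2.resize(a,None,fx=4,fy=4,interpolation=cv2.INTER_CUBIC))
E
```

```text
(no output)
```

View pics/sc_crop.png

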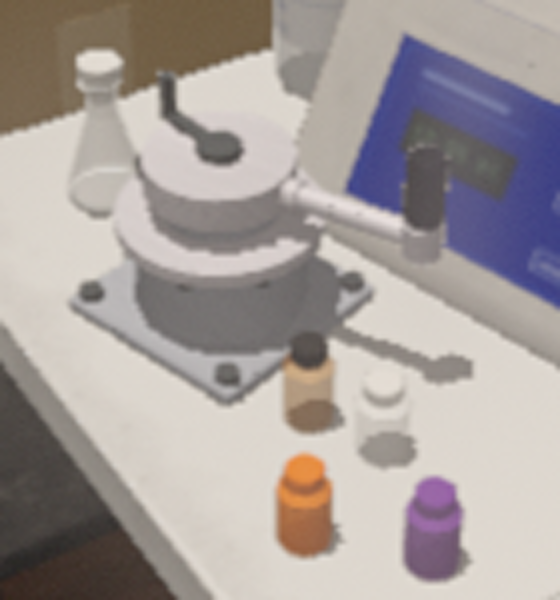

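View pics/si_crop.png

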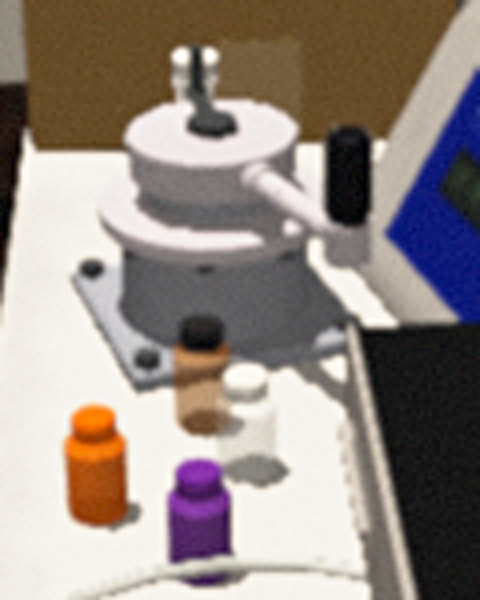

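```bash
cat > h.py <<'E'
from bench import observe, optics, r
import numpy as np, cv2
def ray(n,u,v,info=None):
    i=info or optics.camera_info(n);K,R,t=i['camera_matrix'],i['R'],i['t']
    d=R.T@np.linalg.inv(K)@np.array([u,v,1.]);return -R.T@t,d
def atz(n,u,v,z,info=None):
    c,d=ray(n,u,v,info);return c+d*(z-c[2])/d[2]
def tri(obs):
    A=np.zeros((3,3));b=np.zeros(3)
    for n,u,v in obs:
        c,d=ray(n,u,v);d/=np.linalg.norm(d);P=np.eye(3)-np.outer(d,d);A+=P;b+=P@c
    return np.linalg.solve(A,b)
def proj(n,X):
    i=optics.camera_info(n);p=i['camera_matrix']@(i['R']@np.array(X)+i['t']);return p[:2]/p[2]
E
python3 - <<'E'
from h import *
np.set_printoptions(precision=4,suppress=True)
S=lambda x,y:("scene",220+x/4-.4,160+y/4-.4)
D=lambda x,y:("side",230+x/4-.4,155+y/4-.4)
for nm,s,d,z in [("hub",S(220,147),D(212,123),.111),("tab",S(168,76),D(196,49),.133),("knobtop",S(425,152),D(349,132),.145),("knobctr",S(425,188),D(348,177),.126)]:
    print(nm,tri([s,d]),atz(*s,z),atz(*d,z))
print("corners",[atz(*S(*p),.01) for p in[(75,302),(228,397),(372,290)]],[atz(*D(*p),.01) for p in[(138,385),(75,275)]])
for nm,p in [("flask",(98,200)),("brown",(308,415)),("white",(384,450)),("orange",(303,540)),("purple",(431,562))]: print(nm,atz(*S(*p),.004))
for nm,p in [("brown",(203,418)),("white",(250,465))]: print(nm,atz(*D(*p),.004))
E
```

```text
hub [0.5037 0.192  0.1078] [0.501  0.1875 0.111 ] [0.5036 0.1847 0.111 ]
tab [0.4977 0.2358 0.1308] [0.4957 0.2323 0.133 ] [0.4977 0.2302 0.133 ]
knobtop [0.5602 0.0896 0.1433] [0.5585 0.0875 0.145 ] [0.5599 0.0859 0.145 ]
knobctr [0.5597 0.0872 0.1231] [0.5571 0.084  0.126 ] [0.5591 0.081  0.126 ]
corners [array([0.4281, 0.2268, 0.01  ]), array([0.4605, 0.1149, 0.01  ]), array([0.5745, 0.1474, 0.01  ])] [array([0.4637, 0.1085, 0.01  ]), array([0.4303, 0.2259, 0.01  ])]
flask [0.4872 0.3135 0.004 ]
brown [0.492  0.0868 0.004 ]
white [0.5106 0.0449 0.004 ]
orange [0.4427 0.0157 0.004 ]
purple [ 0.4863 -0.0278  0.004 ]
brown [0.4936 0.0865 0.004 ]
white [0.5131 0.0454 0.004 ]
```

```bash
python3 - <<'E'
import cv2
a=cv2.imread("pics/scene0.png")[60:270,280:560]; cv2.imwrite("pics/sc_crop2.png",cv2.resize(a,None,fx=2.8,fy=2.8,interpolation=cv2.INTER_CUBIC))
a=cv2.imread("pics/side0.png")[70:250,310:560]; cv2.imwrite("pics/si_crop2.png",cv2.resize(a,None,fx=3,fy=3,interpolation=cv2.INTER_CUBIC))
E
```

```text
(no output)
```

View pics/sc_crop2.png

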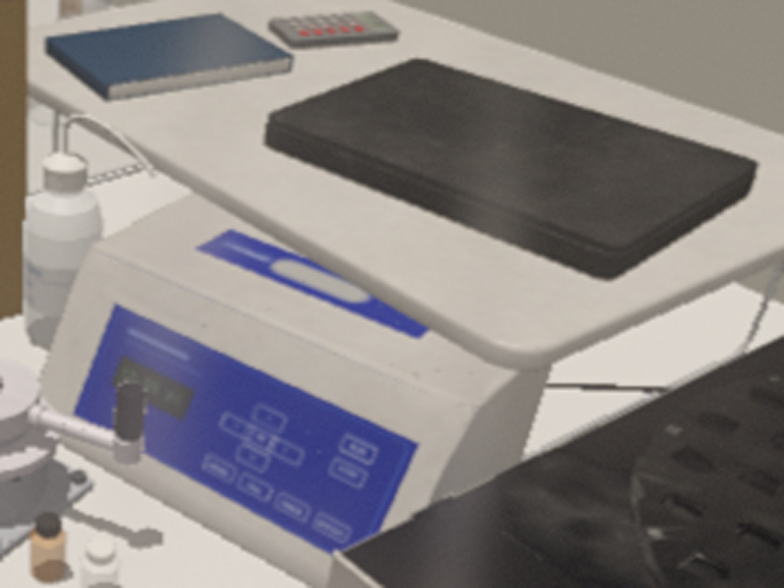

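View pics/si_crop2.png

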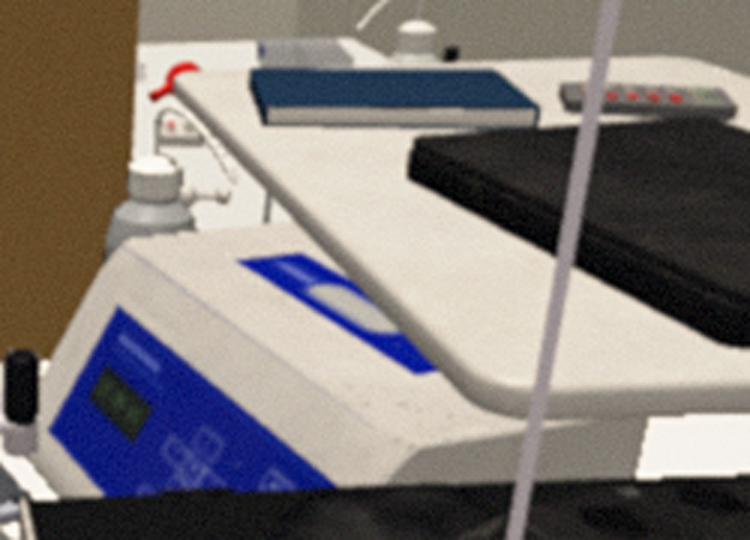

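```bash
python3 - <<'E'
from h import *
np.set_printoptions(precision=3,suppress=True)
S=lambda x,y:("scene",280+x/2.8-.4,60+y/2.8-.4)
D=lambda x,y:("side",310+x/3-.4,70+y/3-.4)
for n,s,d in [("panTL",(118,307),(120,308)),("panBL",(78,412),(50,430)),("topTL",(100,245),(122,240)),("topR",(455,405),(395,455)),("shelfnear",(490,352),(490,405)),("shelffar",(28,65),(165,82)),("stoveNL",(337,555),(30,505)),("bluetop",(230,231),(298,255))]:
    print(n,tri([S(*s),D(*d)]))
E
```

```text
panTL [0.638 0.209 0.124]
panBL [0.592 0.195 0.044]
topTL [0.645 0.247 0.159]
topR [ 0.73  -0.049  0.144]
shelfnear [ 0.782 -0.031  0.159]
shelffar [0.718 0.474 0.222]
stoveNL [ 0.541 -0.129  0.164]
bluetop [0.756 0.216 0.155]
```

```bash
python3 - <<'E'
from h import *
np.set_printoptions(precision=3,suppress=True)
for p in [(200,195),(290,172),(160,150)]: print(atz("scene",*p,0))
E
python3 -m handwheel '[[10,20,50,0,0,0,0],[30,60,90,0,0,10,0],[55,105,120,0,0,20,0],[80,150,130,0,0,30,0],[105,195,130,0,0,40,0],[130,240,130,0,0,50,0],[150,290,130,0,0,60,0],[170,340,130,0,0,65,0],[185,390,130,0,0,70,0],[200,440,130,0,0,75,0]]'
```

```text
[0.423 0.436 0.   ]
[0.68  0.409 0.   ]
[0.415 0.73  0.   ]
time_s: 1.4
position: [0.4192, -0.1703, 0.3575]
orientation: [0.999, 0.042, 0.0, 0.0]
force: [1.1, 0.1, 1.2]
finger_gap: 0.0942
```

```bash
python3 -m handwheel '[[15,50,0,0,0,2,0.3],[30,100,0,0,0,4,0.6],[45,150,0,0,0,4,1],[60,200,0,0,0,4,1],[70,250,0,0,0,4,1],[80,280,0,0,0,4,1],[80,280,0,0,0,4,1],[80,280,0,0,0,4,1]]' 10
python3 - <<'E'
from h import *
np.set_printoptions(precision=4,suppress=True)
i=optics.camera_info("wrist"); cv2.imwrite("pics/w1.png",optics.grab_frame("wrist"))
import pickle; pickle.dump(i,open("w1.pkl","wb"))
print(observe()['position'],i['R'],-i['R'].T@i['t'])
E
```

```text
time_s: 2.4
position: [0.4988, 0.1068, 0.3571]
orientation: [0.997, 0.075, -0.0, 0.001]
force: [-0.2, 0.1, 0.6]
finger_gap: 0.0172
[0.4989 0.1065 0.3572] [[ 0.9884  0.1521 -0.0024]
 [ 0.1479 -0.9569  0.25  ]
 [ 0.0358 -0.2474 -0.9682]] [0.4878 0.1789 0.5153]
```

View pics/w1.png

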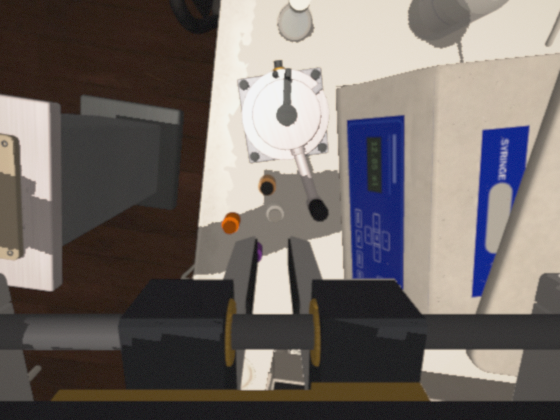

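```bash
python3 - <<'E'
import cv2
a=cv2.imread("pics/w1.png")[40:250,215:355]; cv2.imwrite("pics/w1c.png",cv2.resize(a,None,fx=2.85*1.3,fy=2.85,interpolation=cv2.INTER_CUBIC) if 0 else cv2.resize(a,None,fx=2.85,fy=2.85,interpolation=cv2.INTER_CUBIC))
a=cv2.imread("pics/w1.png")[50:170,215:355]; cv2.imwrite("pics/w1d.png",cv2.resize(a,None,fx=5,fy=5,interpolation=cv2.INTER_CUBIC))
E
```

```text
(no output)
```

View pics/w1c.png

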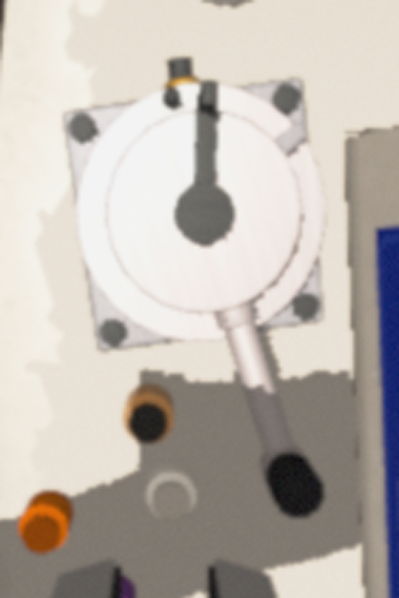

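View pics/w1d.png

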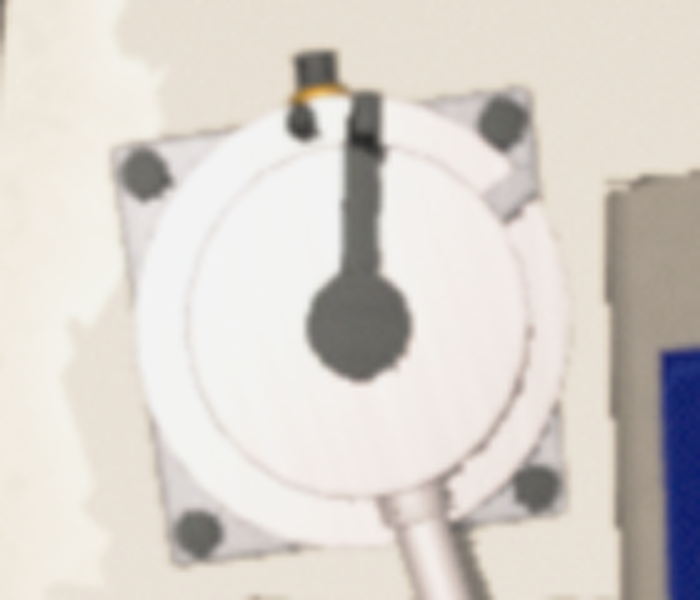

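```bash
python3 - <<'E'
from h import *
import pickle
np.set_printoptions(precision=4,suppress=True)
i=pickle.load(open("w1.pkl","rb"))
W=lambda x,y,z:atz("wrist",215+x/5-.4,50+y/5-.4,z,i)
hub=W(359,324,.111);print("hub",hub)
for n,x,y,z in [("tabtop",366,97,.133),("tabbase",364,150,.111),("pin",303,118,.083),("lug",518,192,.079),("b1",146,174,.012),("b2",503,122,.012),("b3",198,533,.012),("b4",537,488,.012)]:
    p=W(x,y,z);d=p-hub;print(n,p,np.degrees(np.arctan2(d[1],d[0])),np.hypot(*d[:2]))
C=lambda x,y,z:atz("wrist",215+x/2.85-.4,40+y/2.85-.4,z,i)
for n,x,y,z in [("knobtop",298,488,.145)]:
    p=C(x,y,z);d=p-hub;print(n,p,np.degrees(np.arctan2(d[1],d[0])),np.hypot(*d[:2]))
for n,x,y,z in [("brown",148,422,.052),("white",170,496,.048)]: print(n,C(x,y,z))
print(C(205,210,.111))
E
```

```text
hub [0.5018 0.1926 0.111 ]
tabtop [0.4948 0.2391 0.133 ] 98.57451708203563 0.04702368828467687
tabbase [0.4966 0.2312 0.111 ] 97.6588563891304 0.03892298939111603
pin [0.4811 0.2398 0.083 ] 113.68962983178332 0.051575920052580215
lug [0.5374 0.2314 0.079 ] 47.485518801458944 0.052650284402408036
b1 [0.4372 0.2279 0.012 ] 151.34403780152903 0.07361216184367886
b2 [0.5372 0.2575 0.012 ] 61.42486781899773 0.0739328081157778
b3 [0.4665 0.1276 0.012 ] -118.54604939487648 0.07391769021985291
b4 [0.5666 0.1568 0.012 ] -28.89205096976738 0.07400509555362306
knobtop [0.5565 0.0897 0.145 ] -62.01610367951866 0.11649853365946845
brown [0.4921 0.0897 0.052 ]
white [0.5093 0.0519 0.048 ]
[0.5018 0.1939 0.111 ]
```

```bash
python3 -m handwheel '[[10,45,-30,0,0,0,1],[20,90,-70,0,0,0,1],[22,130,-110,0,0,0,1],[22,130,-140,0,0,0,1],[22,130,-170,0,0,0,1],[22,130,-195,0,0,0,1],[22,130,-210,0,0,0,1],[22,130,-217,0,0,0,1],[22,130,-217,0,0,0,1]]' 10
python3 - <<'E'
from h import *
for n in("scene","side","wrist"):
    f=optics.grab_frame(n)
    c={"scene":f[160:270,220:360],"side":f[125:255,220:370],"wrist":f[40:350,130:430]}[n]
    k={"scene":3,"side":2.5,"wrist":1.3}[n]
    cv2.imwrite(f"pics/b_{n}.png",cv2.resize(c,None,fx=k,fy=k,interpolation=cv2.INTER_CUBIC))
s=observe();print(s['position'],s['force'],s['finger_gap'])
E
cd pics; python3 -c "
import cv2,numpy as np
a,b=cv2.imread('b_scene.png'),cv2.imread('b_side.png')
h=max(a.shape[0],b.shape[0]);f=lambda x:cv2.copyMakeBorder(x,0,h-x.shape[0],0,0,0)
cv2.imwrite('b.png',np.hstack([f(a),f(b)])); print(h)"
```

```text
time_s: 3.58
position: [0.5214, 0.2377, 0.1407]
orientation: [0.997, 0.076, 0.0, 0.0]
force: [-0.7, 0.3, 0.1]
finger_gap: 0.0008
[0.52168435 0.23832055 0.14135858] [-0.29606472  0.55643731 -0.24420875] 0.0008474992013326904
330
```

View pics/b.png

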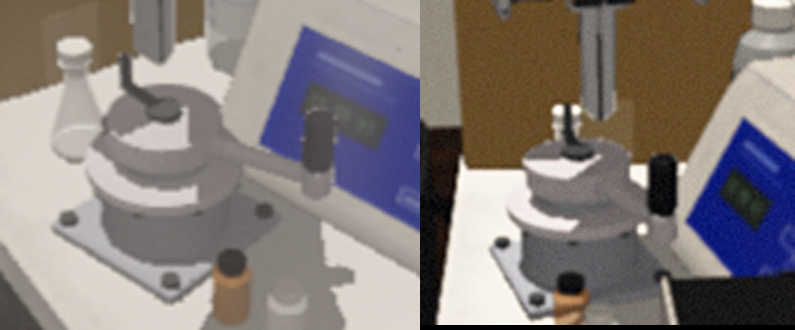

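View pics/b_wrist.png

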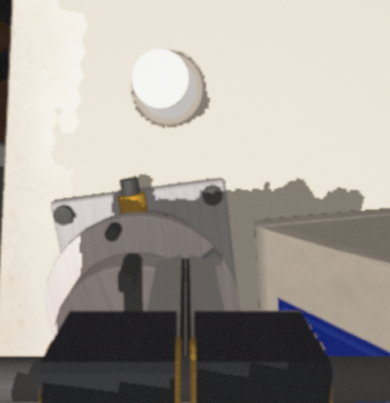

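```bash
python3 - <<'E'
from h import *
for z in(.119,.125,.13):
    a=proj("side",[.5216,.238,z]);b=proj("scene",[.5216,.238,z]);print(z,(a-[220,125])*2.5+[420,0],(b-[220,160])*3)
for p in([.4945,.2375,.133],[.4955,.2355,.111]):
    a=proj("side",p);b=proj("scene",p);print(p,(a-[220,125])*2.5+[420,0],(b-[220,160])*3)
E
```

```text
0.119 [595.8650412  116.51735562] [152.52048749  58.57660309]
0.125 [595.75954238 109.62295217] [152.33392514  51.58893955]
0.13 [595.67120001 103.84973119] [152.17738007  45.72556835]
[0.4945, 0.2375, 0.133] [562.36206206 101.68796983] [119.77183127  53.05674261]
[0.4955, 0.2355, 0.111] [564.35251187 127.81354905] [123.46347282  79.72400352]
```

```bash
python3 -m handwheel '[[0,-3,-3,0,0,0,1],[-5,-4,-3,0,0,0,1],[-10,-4,-3,0,0,0,1],[-14,-3,-3,0,0,5,1],[-18.5,-2.5,-3,0,0,10,1],[-23,-2.5,-3,0,0,15,1],[-27,-3,-3,0,0,20,1],[-31,-4,-3,0,0,25,1]]' 10
python3 - <<'E'
from h import *
f=optics.grab_frame("side")[125:255,220:370]
g=optics.grab_frame("scene")[150:280,220:360]
cv2.imwrite("pics/c1.png",np.hstack([cv2.resize(x,None,fx=2.7,fy=2.7,interpolation=cv2.INTER_CUBIC) for x in(g,f)]))
s=observe();print(s['position'],s['force'],s['finger_gap'])
E
```

```text
time_s: 4.72
position: [0.4905, 0.2341, 0.1378]
orientation: [0.957, 0.291, 0.001, 0.0]
force: [1.3, 0.0, 0.1]
finger_gap: 0.0005
[0.48956866 0.233964   0.13758789] [-0.10356718 -0.14172102  0.53545048] 0.00043490877761698796
```

View pics/c1.png

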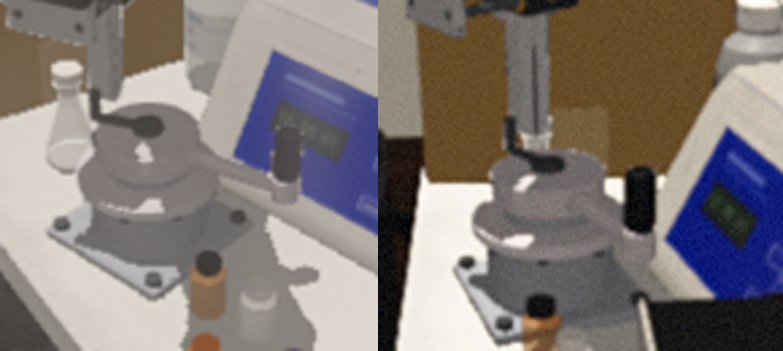

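```bash
python3 -m handwheel '[[-4,-1,0,0,0,5,1],[-8,-2.5,0,0,0,10,1],[-11,-4,0,0,0,15,1],[-11,-4,0,0,0,15,1]]' 10
python3 - <<'E'
from h import *
f=optics.grab_frame("side")[125:255,220:370]
g=optics.grab_frame("scene")[150:280,220:360]
cv2.imwrite("pics/c2.png",np.hstack([cv2.resize(x,None,fx=2.7,fy=2.7,interpolation=cv2.INTER_CUBIC) for x in(g,f)]))
s=observe();print(s['position'],s['force'],s['finger_gap'])
E
```

```text
time_s: 5.32
position: [0.4809, 0.232, 0.1379]
orientation: [0.911, 0.412, 0.003, -0.001]
force: [3.1, 2.5, -3.2]
finger_gap: 0.0004
[0.48089427 0.23196087 0.13793591] [ 4.57470714  3.96214331 -2.49256133] 0.0002461353745219033
```

View pics/c2.png

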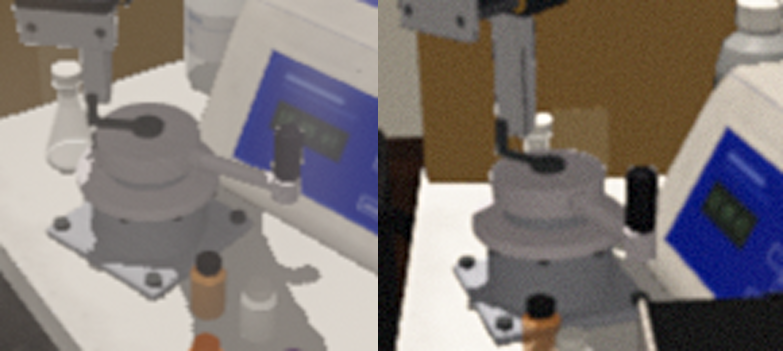

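```bash
python3 -m handwheel '[[8,8,5,0,0,0,1],[12,10,40,0,0,0,1],[12,0,90,0,0,-5,0.8],[30,-40,100,0,0,-10,0.5],[50,-85,100,0,0,-15,0.5],[65,-125,100,0,0,-20,0.5],[78,-149,90,0,0,-20,0.5],[78,-149,90,0,0,-20,0.5]]' 10
python3 - <<'E'
from h import *
i=optics.camera_info("wrist")
f=optics.grab_frame("side")[125:255,220:370]
g=optics.grab_frame("scene")[150:280,220:360]
w=optics.grab_frame("wrist"); cv2.imwrite("pics/d_w.png",w)
cv2.imwrite("pics/d1.png",np.hstack([cv2.resize(x,None,fx=2.7,fy=2.7,interpolation=cv2.INTER_CUBIC) for x in(g,f)]))
s=observe();print(s['position'],s['force'],s['finger_gap'])
E
```

```text
time_s: 6.42
position: [0.5572, 0.0788, 0.2268]
orientation: [0.969, 0.245, -0.001, 0.0]
force: [-0.4, -0.4, 0.2]
finger_gap: 0.0472
[0.55646138 0.08309916 0.22793635] [ 0.12300409 -0.32778018  0.30038849] 0.04691199504652185
```

View pics/d1.png

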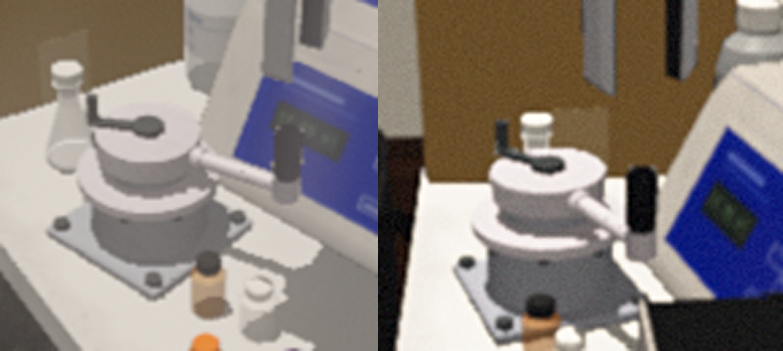

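View pics/d_w.png

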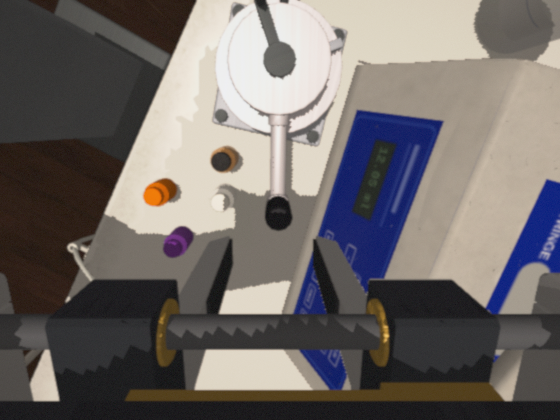

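```bash
python3 -m handwheel '[[0,3,-30,0,0,0,0.5],[0,3,-60,0,0,0,0.5],[0,3,-80,0,0,0,0.5],[0,3,-92,0,0,0,0.5],[0,3,-97,0,0,0,0.5],[0,3,-97,0,0,0,0.5]]' 10
python3 - <<'E'
from h import *
f=optics.grab_frame("side")[125:255,220:370]
g=optics.grab_frame("scene")[150:280,220:360]
w=optics.grab_frame("wrist"); cv2.imwrite("pics/e_w.png",w)
cv2.imwrite("pics/e1.png",np.hstack([cv2.resize(x,None,fx=2.7,fy=2.7,interpolation=cv2.INTER_CUBIC) for x in(g,f)]))
s=observe();print(s['position'],s['force'],s['finger_gap'])
E
```

```text
time_s: 7.32
position: [0.5572, 0.0846, 0.1308]
orientation: [0.969, 0.248, 0.0, -0.0]
force: [0.0, 0.3, -0.3]
finger_gap: 0.0471
[0.55760775 0.08423803 0.13120243] [-1.16427214 -0.03255271  0.25271058] 0.047582676794681
```

View pics/e1.png

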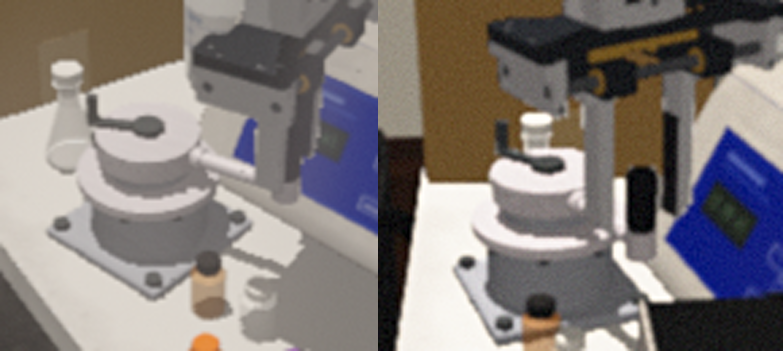

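View pics/e_w.png

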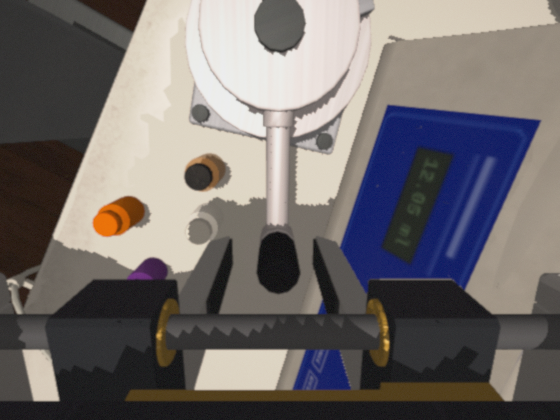

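```bash
python3 -m handwheel '[[0,0,0,0,0,0,0.7],[0,0,0,0,0,0,0.85],[0,0,0,0,0,0,1],[0,0,0,0,0,0,1],[0,0,0,0,0,0,1],[0,0,0,0,0,0,1]]' 20
python3 -c "
from h import *
s=observe();print(s['position'],s['force'],s['ft_torque'],s['finger_gap'])"
python3 -m handwheel '[[-5,-2,0,0,0,-2.5,1],[-9.5,-4.5,0,0,0,-5,1],[-19.2,-8.3,0,0,0,-10,1]]' 20
python3 -c "
from h import *
s=observe();print(s['position'],s['force'],s['ft_torque'],s['finger_gap'])"
```

```text
time_s: 8.22
position: [0.5577, 0.0841, 0.1307]
orientation: [0.969, 0.248, 0.001, 0.0]
force: [2.0, -0.6, 1.1]
finger_gap: 0.0216
[0.5576739  0.08405622 0.13070779] [ 1.97613982 -0.64320432  1.10348277] [-0.11647458 -0.64258737 -0.05747529] 0.021564501481081
time_s: 8.6
position: [0.5378, 0.076, 0.1307]
orientation: [0.987, 0.16, 0.0, -0.0]
force: [2.7, 0.7, 2.1]
finger_gap: 0.0217
[0.53780581 0.07596763 0.13068466] [2.67649873 0.69831545 2.06572479] [ 0.26609107 -0.60280371 -0.0853809 ] 0.02174429885556832
```

```bash
python3 -m handwheel '[[-10.1,-2.9,0,0,0,-5,1],[-20.4,-4.9,0,0,0,-10,1],[-30.8,-6,0,0,0,-15,1],[-41.2,-6.2,0,0,0,-20,1],[-46.5,-6,0,0,0,-22.5,1]]' 20
python3 -m handwheel '[[-5.2,0.6,0,0,0,-2.5,1],[-10.3,1.3,0,0,0,-5,1],[-15.5,2.2,0,0,0,-7.5,1]]' 20
python3 - <<'E'
from h import *
s=observe();print(s['position'],s['force'],s['ft_torque'],s['finger_gap'])
f=optics.grab_frame("side")[125:255,220:370]
g=optics.grab_frame("scene")[150:280,220:360]
w=optics.grab_frame("wrist"); cv2.imwrite("pics/f_w.png",w)
cv2.imwrite("pics/f1.png",np.hstack([cv2.resize(x,None,fx=2.7,fy=2.7,interpolation=cv2.INTER_CUBIC) for x in(g,f)]))
E
```

```text
time_s: 9.22
position: [0.4909, 0.0713, 0.1307]
orientation: [0.999, -0.034, 0.0, -0.001]
force: [2.6, 4.1, -0.9]
finger_gap: 0.0216
time_s: 9.6
position: [0.476, 0.0736, 0.1307]
orientation: [0.995, -0.099, 0.0, -0.001]
force: [2.5, 3.9, 0.5]
finger_gap: 0.0216
[0.47602994 0.07359205 0.1306693 ] [2.47363821 3.94472972 0.45250894] [ 1.02371547 -0.57854143  0.05075932] 0.02159128051783151
```

View pics/f1.png

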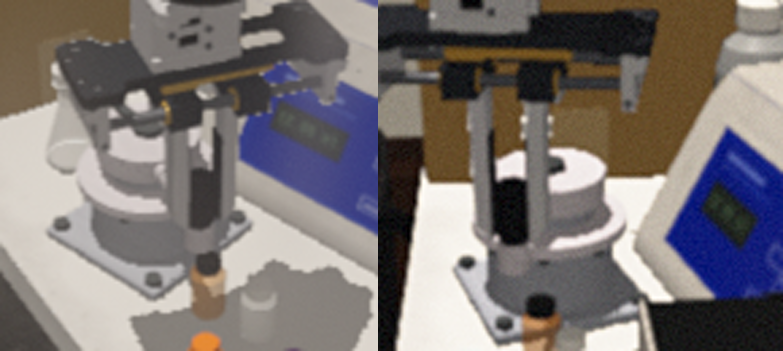

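View pics/f_w.png

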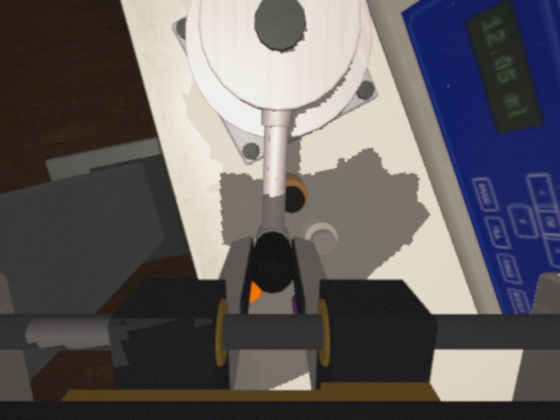

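```bash
python3 -m handwheel '[[5,0,0,0,0,2.5,1],[10.9,-0.1,0,0,0,5,1],[21.4,-0.9,0,0,0,10,1]]' 20
python3 -m handwheel '[[10.4,0.2,0,0,0,5,1],[20.8,1.3,0,0,0,10,1]]' 20
python3 -m handwheel '[[10.3,2,0,0,0,5,1],[20.4,4.9,0,0,0,10,1]]' 20
python3 -m handwheel '[[9.7,3.8,0,0,0,5,1],[19.2,8.3,0,0,0,10,1]]' 20
```

```text
time_s: 10.12
position: [0.4956, 0.0709, 0.1306]
orientation: [1.0, -0.01, -0.002, 0.001]
force: [-3.8, 2.2, 6.4]
finger_gap: 0.0217
time_s: 10.38
position: [0.5167, 0.0715, 0.1306]
orientation: [0.997, 0.077, -0.002, 0.001]
force: [-2.8, 1.6, 9.3]
finger_gap: 0.0216
time_s: 10.62
position: [0.5372, 0.0757, 0.1306]
orientation: [0.987, 0.164, -0.002, 0.001]
force: [-3.5, 0.2, 8.7]
finger_gap: 0.0217
time_s: 10.88
position: [0.5566, 0.0834, 0.1306]
orientation: [0.969, 0.249, -0.002, 0.001]
force: [-4.9, -0.7, 8.4]
finger_gap: 0.0213
```

```bash
python3 -m handwheel '[[4.5,2.6,0,0,0,2.5,1],[8.9,5.4,0,0,0,5,1]]' 20
python3 -m handwheel '[[4.3,3,0,0,0,2.5,1],[8.5,6.2,0,0,0,5,1]]' 20
python3 -m handwheel '[[4,3.3,0,0,0,2.5,1],[6.4,5.5,0,0,0,4,1]]' 20
python3 - <<'E'
from h import *
s=observe();print(s['position'],s['force'],s['ft_torque'],s['finger_gap'])
g=optics.grab_frame("scene")[150:280,220:360]
w=optics.grab_frame("wrist"); cv2.imwrite("pics/g_w.png",w)
cv2.imwrite("pics/g1.png",cv2.resize(g,None,fx=4,fy=4,interpolation=cv2.INTER_CUBIC))
E
```

```text
time_s: 11.12
position: [0.5657, 0.0885, 0.1306]
orientation: [0.957, 0.29, -0.002, 0.001]
force: [-2.5, -0.9, 7.9]
finger_gap: 0.0216
time_s: 11.38
position: [0.5745, 0.0944, 0.1306]
orientation: [0.943, 0.331, -0.002, 0.002]
force: [-1.5, -1.0, 8.1]
finger_gap: 0.0217
time_s: 11.62
position: [0.5811, 0.0997, 0.1306]
orientation: [0.931, 0.364, -0.002, 0.002]
force: [-1.6, -3.5, 8.2]
finger_gap: 0.0214
[0.58114488 0.09966483 0.13061255] [-1.62672157 -3.46495617  8.17203652] [-0.49009214  0.15474861 -0.1676581 ] 0.021354131403926342
```

View pics/g1.png

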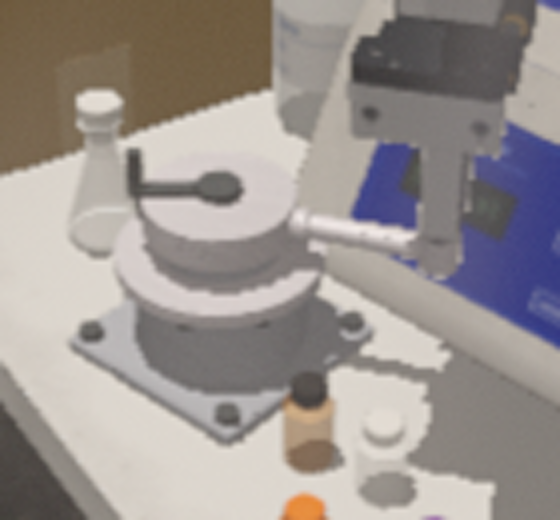

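View pics/g_w.png

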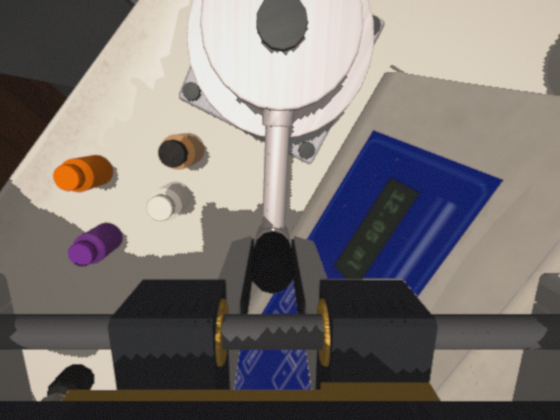

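```bash
python3 -m handwheel '[[-8.1,-6.7,0,0,0,-5,1],[-16.6,-12.7,0,0,0,-10,1],[-25.7,-17.9,0,0,0,-15,1],[-35.2,-22.4,0,0,0,-20,1],[-45,-25.9,0,0,0,-25,1],[-55.1,-28.7,0,0,0,-30,1],[-65.4,-30.5,0,0,0,-35,1],[-75.9,-31.4,0,0,0,-40,1],[-86.3,-31.4,0,0,0,-45,1],[-96.8,-30.5,0,0,0,-50,1]]' 20
python3 -m handwheel '[[-5.2,0.8,0,0,0,-2.5,1],[-8.3,1.4,0,0,0,-4,1],[-8.3,1.4,0,0,0,-4,1]]' 20
python3 - <<'E'
from h import *
s=observe();print(s['position'],s['force'],s['ft_torque'],s['finger_gap'])
g=optics.grab_frame("scene")[150:280,220:360]
w=optics.grab_frame("wrist")
cv2.imwrite("pics/h1.png",np.hstack([cv2.resize(g,None,fx=3,fy=3,interpolation=cv2.INTER_CUBIC),w[:390,150:430]]))
E
```

```text
time_s: 12.98
position: [0.4851, 0.0719, 0.1307]
orientation: [0.998, -0.065, 0.001, -0.0]
force: [1.6, 4.2, 2.1]
finger_gap: 0.022
time_s: 13.35
position: [0.4763, 0.0735, 0.1306]
orientation: [0.995, -0.098, -0.0, 0.0]
force: [-0.3, 2.6, 4.9]
finger_gap: 0.0218
[0.47633907 0.07353645 0.13059053] [-0.25043899  2.5952713   4.86926972] [ 0.57903775 -0.11148704  0.00802593] 0.021777808674167707
```

View pics/h1.png

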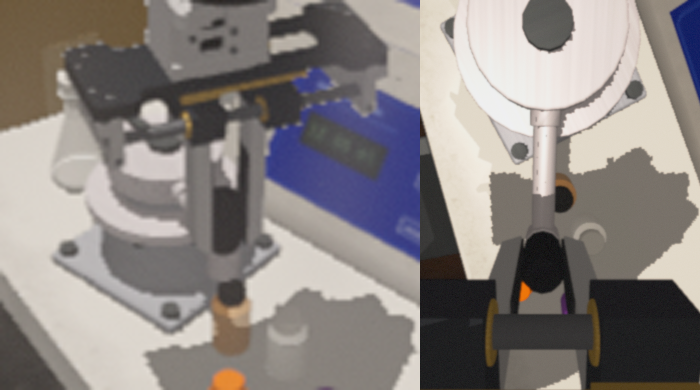

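```bash
cat > chk.py <<'E'
from h import *
import sys
s=observe();p=s['position'][:2]-np.array([.501,.191]);u=p/np.linalg.norm(p);t=np.array([-u[1],u[0]])
F=s['force'];ft=-F[:2]@t
print("dir %.1f R %.4f  Ft %.1f Frad %.1f Fz %.1f t %.2f"%(np.degrees(np.arctan2(p[1],p[0])),np.linalg.norm(p),ft,F[:2]@u,F[2],s['time_s']))
sys.exit(ft>8)
E
M="python3 -m handwheel"
c(){ python3 chk.py; }
q=">/dev/null"
python3 -m handwheel '[[2.5,-0.5,0,0,0,1.25,1],[5.1,-0.9,0,0,0,2.5,1]]' 20 >/dev/null && c &&
python3 -m handwheel '[[2.6,-0.3,0,0,0,1.25,1],[5.2,-0.7,0,0,0,2.5,1]]' >/dev/null && c &&
python3 -m handwheel '[[2.6,-0.2,0,0,0,1.25,1],[5.2,-0.5,0,0,0,2.5,1]]' >/dev/null && c &&
python3 -m handwheel '[[2.6,-0.2,0,0,0,1.25,1],[5.3,-0.3,0,0,0,2.5,1]]' >/dev/null && c &&
python3 -m handwheel '[[2.6,0,0,0,0,1.25,1],[5.2,0,0,0,0,2.5,1]]' >/dev/null && c &&
python3 -m handwheel '[[2.6,0.1,0,0,0,1.25,1],[5.2,0.2,0,0,0,2.5,1]]' >/dev/null && c &&
python3 -m handwheel '[[2.6,0.2,0,0,0,1.25,1],[5.2,0.5,0,0,0,2.5,1]]' >/dev/null && c &&
python3 -m handwheel '[[2.6,0.3,0,0,0,1.25,1],[5.2,0.6,0,0,0,2.5,1]]' >/dev/null && c
```

```text
dir -99.6 R 0.1200  Ft 1.5 Frad -1.6 Fz 7.2 t 13.70False
```

```bash
sed -i 's/sys.exit(ft>8)/sys.exit(int(ft>8))/' chk.py
c(){ python3 chk.py; }
python3 -m handwheel '[[2.6,-0.3,0,0,0,1.25,1],[5.2,-0.7,0,0,0,2.5,1]]' >/dev/null && c &&
python3 -m handwheel '[[2.6,-0.2,0,0,0,1.25,1],[5.2,-0.5,0,0,0,2.5,1]]' >/dev/null && c &&
python3 -m handwheel '[[2.6,-0.2,0,0,0,1.25,1],[5.3,-0.3,0,0,0,2.5,1]]' >/dev/null && c &&
python3 -m handwheel '[[2.6,0,0,0,0,1.25,1],[5.2,0,0,0,0,2.5,1]]' >/dev/null && c &&
python3 -m handwheel '[[2.6,0.1,0,0,0,1.25,1],[5.2,0.2,0,0,0,2.5,1]]' >/dev/null && c &&
python3 -m handwheel '[[2.6,0.2,0,0,0,1.25,1],[5.2,0.5,0,0,0,2.5,1]]' >/dev/null && c &&
python3 -m handwheel '[[2.6,0.3,0,0,0,1.25,1],[5.2,0.6,0,0,0,2.5,1]]' >/dev/null && c
```

```text
dir -97.1 R 0.1201  Ft 1.5 Frad -1.3 Fz 6.4 t 13.95
dir -94.6 R 0.1202  Ft 1.9 Frad -1.8 Fz 6.3 t 14.20
dir -92.1 R 0.1202  Ft 2.2 Frad -1.5 Fz 7.3 t 14.45
dir -89.6 R 0.1203  Ft 1.6 Frad -2.4 Fz 7.1 t 14.70
dir -87.6 R 0.1203  Ft 3.3 Frad -3.0 Fz 9.7 t 14.95
dir -85.1 R 0.1204  Ft 3.1 Frad -1.9 Fz 9.2 t 15.20
dir -82.9 R 0.1205  Ft 5.9 Frad -1.5 Fz 11.1 t 15.45
```

```bash

c(){ python3 chk.py; }
python3 -m handwheel '[[2.6,0.4,0,0,0,1.25,1],[5.2,0.9,0,0,0,2.5,1]]' >/dev/null && c &&
python3 -m handwheel '[[2.6,0.5,0,0,0,1.25,1],[5.1,1.1,0,0,0,2.5,1]]' >/dev/null && c &&
python3 -m handwheel '[[2.6,0.6,0,0,0,1.25,1],[5.1,1.3,0,0,0,2.5,1]]' >/dev/null && c &&
python3 -m handwheel '[[2.5,0.8,0,0,0,1.25,1],[5,1.6,0,0,0,2.5,1]]' >/dev/null && c &&
python3 -m handwheel '[[2.5,0.9,0,0,0,1.25,1],[4.9,1.8,0,0,0,2.5,1]]' >/dev/null && c &&
python3 -m handwheel '[[2.4,1,0,0,0,1.25,1],[4.8,2,0,0,0,2.5,1]]' >/dev/null && c
```

```text
dir -81.5 R 0.1203  Ft 10.5 Frad -2.9 Fz 16.5 t 15.70
```

```bash

python3 -m handwheel '[[0,0,0,0,0,0,1],[0,0,0,0,0,0,1]]' >/dev/null ; python3 chk.py
python3 - <<'E'
from h import *
s=observe();print(s['position'],s['force'],s['ft_torque'],s['finger_gap'])
g=optics.grab_frame("scene")[150:280,220:360];f=optics.grab_frame("side")[125:255,220:370]
w=optics.grab_frame("wrist"); cv2.imwrite("pics/i_w.png",w)
cv2.imwrite("pics/i1.png",np.hstack([cv2.resize(x,None,fx=2.7,fy=2.7,interpolation=cv2.INTER_CUBIC) for x in(g,f)]))
E
```

```text
dir -81.4 R 0.1203  Ft 9.1 Frad -1.4 Fz 14.3 t 15.95
[0.51899423 0.07209267 0.13037105] [-9.16391217e+00  9.93774581e-03  1.43241791e+01] [ 0.16140116  1.77968632 -0.11981235] 0.02171078957637164
```

View pics/i1.png

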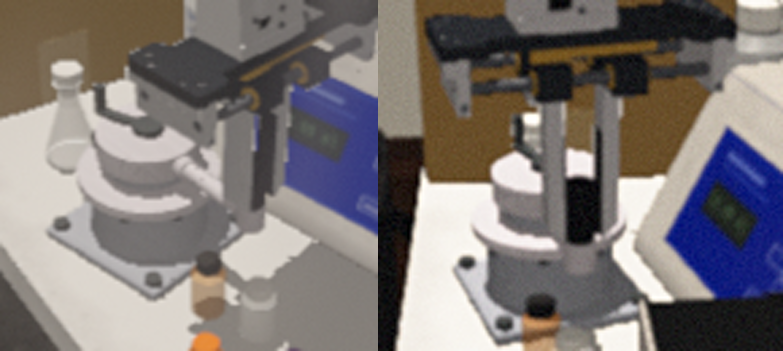

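View pics/i_w.png

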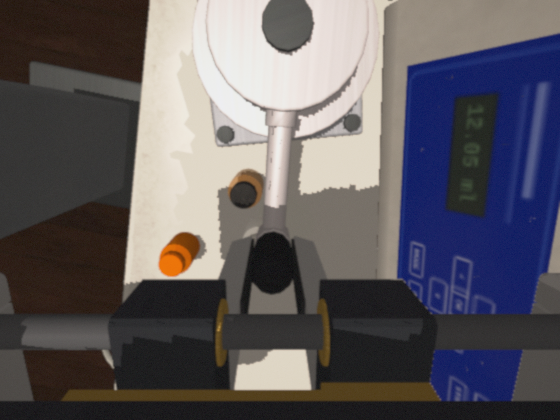

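```bash

python3 -m handwheel '[[0.7,0.1,0.3,0,0,0.3,1],[1.2,0.2,0.5,0,0,0.6,1],[1.2,0.2,0.5,0,0,0.6,1]]' >/dev/null ; python3 chk.py
```

```text
dir -81.3 R 0.1202  Ft 8.9 Frad -2.8 Fz 11.9 t 16.48
```

```bash

python3 -m handwheel '[[0.7,0.1,0.3,0,0,0.3,1],[1.5,0.3,0.5,0,0,0.6,1],[1.5,0.3,0.5,0,0,0.6,1]]' >/dev/null ; python3 chk.py
python3 -m handwheel '[[0.7,0.1,0,0,0,0.3,1],[1,0.2,0,0,0,0.5,1],[1,0.2,0,0,0,0.5,1]]' >/dev/null ; python3 chk.py; python3 -c "
from h import *
s=observe();print(s['position'],s['ft_torque'],s['finger_gap'])"
```

```text
dir -81.0 R 0.1201  Ft 10.8 Frad -3.0 Fz 10.2 t 16.85
dir -80.8 R 0.1202  Ft 11.1 Frad -2.4 Fz 11.1 t 17.23
[0.52023839 0.07237762 0.13039159] [ 0.21355784  2.38269662 -0.19984197] 0.02163247155613017
```

```bash

python3 -m handwheel '[[0.7,0.1,0,0,0,0.3,1],[1.5,0.3,0,0,0,0.6,1],[1.5,0.3,0,0,0,0.6,1]]' >/dev/null ; python3 chk.py
python3 -m handwheel '[[0.5,0.1,0,0,0,0.2,1],[0.5,0.1,0,0,0,0.2,1]]' >/dev/null ; python3 chk.py
```

```text
dir -80.4 R 0.1201  Ft 13.5 Frad -3.1 Fz 11.8 t 17.60
dir -80.3 R 0.1201  Ft 13.8 Frad -3.8 Fz 12.9 t 17.85
```

```bash

python3 -m handwheel '[[0.3,0,0,0,0,0.1,1],[0.6,0.1,0,0,0,0.2,1],[0.6,0.1,0,0,0,0.2,1],[0.6,0.1,0,0,0,0.2,1]]' >/dev/null ; python3 chk.py
python3 -m handwheel '[[0,0,0,0,0,0,1],[0,0,0,0,0,0,1],[0,0,0,0,0,0,1],[0,0,0,0,0,0,1]]' >/dev/null ; python3 chk.py
```

```text
dir -80.1 R 0.1201  Ft 13.8 Frad -2.9 Fz 13.4 t 18.35
dir -80.1 R 0.1201  Ft 14.1 Frad -3.8 Fz 13.4 t 18.85
```

```bash

python3 -m handwheel '[[-2,-0.3,0,0,0,-0.5,1],[-4,-0.7,0,0,0,-1,1],[-4,-0.7,0,0,0,-1,0.8],[-4,-0.7,0,0,0,-1,0.5],[-4,-0.7,0,0,0,-1,0.5],[-4,-0.7,0,0,0,-1,0.5],[-4,-0.7,0,0,0,-1,0.5]]'; python3 chk.py
python3 -m handwheel '[[0,0,10,0,0,0,0.5],[0,0,30,0,0,0,0.5],[0,0,70,0,0,0,0.5],[0,0,120,0,0,0,0.5],[-10,-30,170,0,0,0,0.5],[-20,-60,200,0,0,0,0.5],[-20,-60,200,0,0,0,0.5],[-20,-60,200,0,0,0,0.5]]'
python3 - <<'E'
from h import *
import pickle
i=optics.camera_info("wrist");pickle.dump(i,open("w2.pkl","wb"))
w=optics.grab_frame("wrist"); cv2.imwrite("pics/j_w.png",w)
g=optics.grab_frame("scene")[150:310,220:360];f=optics.grab_frame("side")[125:285,220:350]
cv2.imwrite("pics/j1.png",np.hstack([cv2.resize(x,None,fx=2.9,fy=2.9,interpolation=cv2.INTER_CUBIC) for x in(g,f)]))
E
```

```text
time_s: 19.73
position: [0.526, 0.0733, 0.1314]
orientation: [0.994, 0.112, 0.0, 0.0]
force: [-0.6, 0.4, -0.9]
finger_gap: 0.047
dir -78.0 R 0.1204  Ft 0.5 Frad -0.5 Fz -0.9 t 19.73
time_s: 20.72
position: [0.5053, 0.0144, 0.3313]
orientation: [0.994, 0.113, -0.0, -0.0]
force: [-0.7, -0.6, -0.7]
finger_gap: 0.0468
```

View pics/j_w.png

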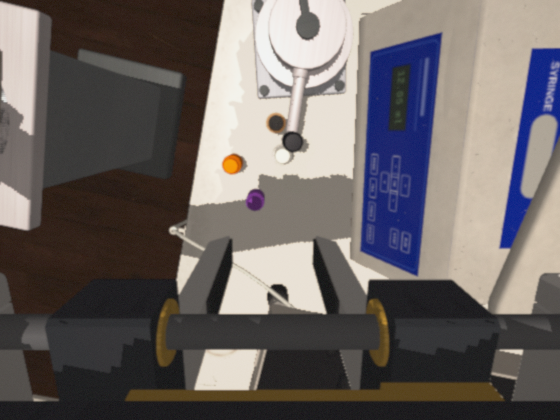

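View pics/j1.png

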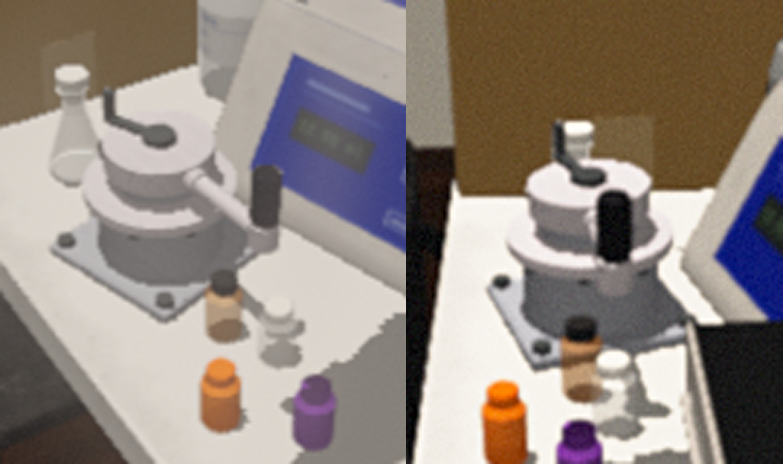

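```bash

python3 -m handwheel '[[0,40,0,0,0,0,0.5],[0,80,0,0,0,0,0.5],[0,100,0,0,0,0,0.5],[0,100,0,0,0,0,0.5],[0,100,0,0,0,0,0.5]]'
python3 - <<'E'
from h import *
import pickle
i=optics.camera_info("wrist");pickle.dump(i,open("w3.pkl","wb"))
w=optics.grab_frame("wrist"); cv2.imwrite("pics/k_full.png",w)
cv2.imwrite("pics/k_w.png",cv2.resize(w[20:220,190:390],None,fx=3,fy=3,interpolation=cv2.INTER_CUBIC))
E
```

```text
time_s: 21.5
position: [0.5054, 0.113, 0.3308]
orientation: [0.994, 0.112, -0.001, 0.0]
force: [-0.0, -0.3, -0.5]
finger_gap: 0.0474
```

View pics/k_w.png

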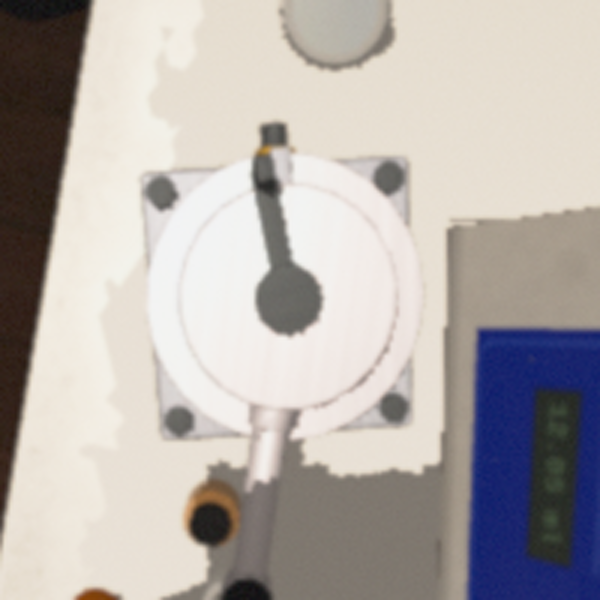

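```bash
python3 -c "
from h import *
r.job_done()
s=observe();print(s['time_s'],s['force'])"
```

```text
the job is handed in; nothing more can be done
the job is handed in; nothing more can be done
```

I flipped the direction lever fully over to its loosen side and unscrewed the plug until its lug bore on the stop pin. It took two anticlockwise swings of the black knob, with a click-back between them. I handed the job in at about 21.5 s of robot time.

- **Bearing:** on the second swing the force at the knob climbed well short of the handle's end stop. I brought it up in small steps and held it steady for about half a second at 13.8 to 14.1 N. The highest reading was 14.1 N, against the 24 N limit.
- **Last pictures:** the lug sits at the stop pin, though the lever's tab partly hides the contact. The lever is on its anticlockwise side. The flask and vials look unmoved, and the gripper is open and well above the knob.
- **Disagreements:** the fixed and wrist cameras differed by about 5 mm in y on the hinge position. I used a value between them and corrected it from the side forces I felt while swinging. The wrist also read up to about 16 N upward while gripping the knob. It fell to zero on letting go, so I took it to be strain from the grip.
- **Not confirmed:** the state reading I asked for after the hand-in was refused, so I have no check from the following second.

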